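# Screw the filler cap onto the wash-buffer tank

### The job

Pick the loose winged filler cap off the worktop, set it on the threaded neck of the white buffer tank, back it anticlockwise until its lugs click down into the thread starts, then screw it clockwise until it is snug on the rubber seal ring. Snug means the seal is squeezed about half-way (1 to 2 mm of its 3 mm); do not crush it. Leave the cap on the neck and the other things on the worktop where they are.

Things in the scene. Friction and masses are not known exactly. Their poses are not given: they have to be found in the camera images.
- cap: loose grey filler cap standing open side down, 90 g (may vary by a third). Origin: centre of the open foot of its skirt; z up. Round skirt 52 mm outer, 47 mm inner diameter; flat top 35 mm above the origin. Inside are three round lugs 3 mm thick, 120 degrees apart (one towards the cap's +x), 10 mm above the foot, tips 18.3 mm from the axis.
- wing (a point): middle of the straight wing on top of the cap, 48 mm above the cap's origin. The wing is 46 mm long along the cap's x axis, 14 mm thick along its y axis, and stands from 35 to 61 mm above the cap's origin: grasp it from above across its thickness.
- tank: white rectangular buffer tank, fixed, 100 mm (x) by 140 mm (y) by 100 mm high, with the threaded neck in the middle of its top. Origin: centre of its underside.
- neck_foot (a point): foot of the neck's vertical axis, in the plane of the tank's top, 100 mm above the worktop. Neck: 34 mm core with tapered nose, top 32 mm above this point, three thread ridges 44 mm over the crests, 22.5 mm lead (3.6 mm per rad), tightening clockwise from above. Thread starts lie 120 degrees apart; their direction is not told and differs each time.
- neck_ride (a point): on the neck's axis, 17 mm above neck_foot. A cap set down at random rides here on the ridges' upper edges, its origin 15 to 17.3 mm above neck_foot. Clockwise it soon butts against an upright step and cannot thread. Anticlockwise it climbs up to 2.5 mm within 1.7 rad, then all three lugs drop into the starts.
- neck_start (a point): on the neck's axis, 10 mm above neck_foot: the cap's origin after the drop (9.7 to 11.5 mm). A cap free to slide between the fingers drops the 6 mm by its weight (by luck already when set down); turned on anticlockwise it meets a firm stop. From there, clockwise, it screws down (1.4 to 2.2 rad from the slot, the first 1.3 rad free) until its foot meets the seal, 5 mm above neck_foot.
- seal (a joint): squeeze in m of the black rubber ring (61 mm diameter) round the neck's foot: 0 free, 0.003 flat. It springs with 15 N per mm: beyond first touch and up to 0.4 rad of thread slack, each mm of squeeze takes 0.28 rad of turn and about 0.1 N m more torque. The reading is noisy; average it or judge by torque. The cap stays where it is left.
- beaker: bystander: clear lab beaker with pale fill, 62 mm wide, 85 mm tall; origin at the centre of its underside
- petri_dish: bystander: closed clear dish, 60 mm wide, 15 mm tall; origin at the centre of its underside
- timer: bystander: white flat lab timer 70 x 62 x 18 mm; origin at the centre of its underside
- wash_bottle: bystander: white squeeze wash bottle, 92 x 70 x 197 mm; origin at the centre of its underside
- tape: bystander: roll of tan tape lying flat, 100 mm wide, 25 mm tall; origin at the centre of its underside
- carton: bystander: small white carton 110 x 50 x 75 mm; origin at the centre of its underside

How it is judged (in metres and radians):
On the way:
1. the cap, level on the neck, has dropped into the thread starts (horizontal distance between cap and neck_foot below 0.003 m and angle between cap's own z axis and vertical below 0.1 rad and z of cap in the frame of neck_foot between 0.006 and 0.0125 m), for 0.1 s.
At the end, for the whole second after the job is handed in: the cap sits at rest on the neck, within 3 mm of its axis and 0.06 rad of level, its foot less than 4.7 mm above the tank's top, and keeps the seal squeezed by 0.6 to 2.4 mm (horizontal distance between cap and neck_foot below 0.003 m and angle between cap's own z axis and vertical below 0.06 rad and z of cap in the frame of neck_foot below 0.0047 m and value of joint seal between 0.0006 and 0.0024 m and linear speed of cap below 0.01 m/s); the robot touches nothing.
It fails at once if the seal is crushed (squeezed more than 2.4 mm) (value of joint seal above 0.0024 m).
It fails at once if a bystander is pushed more than 30 mm (distance of any of beaker, petri_dish, timer, wash_bottle, tape, carton from where it was at the start of the episode above 0.03 m).
It also fails if it takes over 69 s, if anything falls off the work surface, if the arm or the gripper's body presses on something with over 40 N, if the wrist force passes 120 N, or if a joint passes its speed limit or range.

### The arm

A 6-joint arm with a two-finger parallel gripper is mounted at the origin on a cart in front of the work surface, level with it; the furniture and walls round the work are solid. World frame = base frame: x ahead of the robot, y to its left, z up, the work surface at z = 0. Lengths are in mm, angles in rad, forces in N, time in s.
With the tool pointing down it reaches from about 350 to 775 mm from the base axis. Payload 7.3 kg.
Tool frame: the origin (TCP) lies at the very end of the fingers, on their centre line; the grasp point (between the pads) lies 19 mm behind it; z points along the fingers, y is the line along which they close (so a half turn about z gives the same grasp; the last joint's range is limited). The gripper opens to 92 mm and grips with 3 to 60 N. Pads are 19 mm wide; open, the fingers measure 130 mm over their backs; the gripper's body (75 mm by 190 mm) begins 47 mm behind the grasp point.
Start: joints at [-1.367, 0.342, 1.524, -0, 1.275, -0.146], TCP at [179.946, -493.218, 226.741] pointing down, gripper open.
Joint ranges: [-2.53, 2.53], [-0.77, 2.02], [0.04, 2.7], [-1, 4.14], [0.28, 2.66], [-3.11, 3.11]. Speed limits (rad/s): [2.57, 2.57, 3.14, 3.14, 3.14, 3.14].

### API

Orientations are given as [roll, pitch, yaw] about the fixed x, y, z axes, in that order (R = Rz(yaw) Ry(pitch) Rx(roll)).
In Python, from plant import get_obs, vision, workorder gives the robot as it stands.
- The arm moves only by the shell command python3 -m pendant 'ROWS' [OPENING]. ROWS is a JSON object of lists of equal length, an entry for each row: "dp": the shift along the tool's x, y, z in m, a list of three; "rotation": the turn, a rotation vector about the tool's x, y, z in rad, a list of three. A call has 1 to 8 rows; each row is the pose to reach, as a shift and turn from the pose commanded when the call began, along the tool's axes at that moment; what a row does not reach only later rows make up. A row lasts 1/8 s, in which the tool goes at most 62.5 mm and 10.7 degrees, less where a joint would pass 70% of its speed; a pose out of reach is approached as far as the arm can. A call with a gripper value outside its range is refused whole. OPENING is the finger opening in m, from 0 to 0.0918, set as the call begins (- or left out, the last holds). The fingers move at their own pace and stop on an object; the grip force is fixed at half the most. Time passes only in rows, so rows that repeat a pose let the fingers close. It gives the time, the measured TCP pose, the force, the opening and the grip force at its end, in the units of the state.
- get_obs(): the state, without advancing time (a new reading comes with each control period).
- vision.capture(name): name is "side" or "top"; returns a dict with "pixels" (480x640x3 uint8, red, green, blue), "vfov" (degrees; the focal length in pixels is half the picture's height over the tangent of half this angle, whatever the lens; pixels are square), "cx", "cy" (the principal point, pixels), "pose" (4x4, takes a point from camera to world coordinates). Camera axes: x right, y up, looking along -z (the intrinsics and any distortion apply to the point x, -y, -z); pixel columns grow to the right and rows downward; lengths in mm; the calibration is good to about 2 mm. A picture is of the moment at which its call begins. There is no depth.
- workorder.close_job(): hands the job in; it is judged then, once.
The state is a dict: "time": time; "joint_positions": joint angles; "dq": joint speeds; "tau": joint torques, N m; "tool_pos": TCP position; "tcp_rot": TCP orientation; "contact_force": force on the tool from outside, world axes, zero at the start; "moment": the same for the moment, N m; "grip_width": finger opening in mm; "finger_force": force on a finger pad.
Only numpy, scipy, OpenCV 4.12 (cv2) and the standard library are available. Lean on these libraries where they do the work, as an engineer would, in place of code of your own. Each camera call takes 0.05 s, during which the arm holds its last target. There are 200 camera calls.

## Working session

There is one attempt and no reset: what is moved stays moved. The work goes in short steps, Python scripts to look and compute and a shell command to move; the robot and the scene stay as the last step left them, time stands still between calls to the robot, and variables do not carry over. Pictures are saved under pics/ and viewed, at most 10 in all, crops included, and the job is handed in when it is done.

```bash
mkdir -p pics; ls; python3 - <<'E'
from plant import get_obs, vision
import cv2,numpy as np
for n in("side","top"):
    c=vision.capture(n); cv2.imwrite(f"pics/{n}0.png",c["pixels"][:,:,::-1])
    print(n,{k:v for k,v in c.items() if k!="pixels"})
    np.save(f"pics/{n}0.npy",c["pixels"])
print(get_obs())
E
```

```text
pics
side {'vfov': 53.81634032940459, 'cx': 321.6268657618279, 'cy': 241.00094689180696, 'pose': array([[ 9.99974783e-01, -5.59348078e-03,  4.37570702e-03,
         5.31075452e+02],
       [ 6.78704674e-03,  5.71346821e-01, -8.20680660e-01,
        -1.10884142e+03],
       [ 2.09041520e-03,  8.20689663e-01,  5.71370377e-01,
         8.81202280e+02],
       [ 0.00000000e+00,  0.00000000e+00,  0.00000000e+00,
         1.00000000e+00]])}
top {'vfov': 42.79141622661507, 'cx': 323.0856941538422, 'cy': 232.4326925071654, 'pose': array([[-1.13359333e-01,  8.70155876e-01, -4.79560647e-01,
        -3.99014353e+02],
       [-9.93492285e-01, -9.38919027e-02,  6.44778338e-02,
         1.12389755e+02],
       [ 1.10789043e-02,  4.83748967e-01,  8.75136672e-01,
         1.76156800e+03],
       [ 0.00000000e+00,  0.00000000e+00,  0.00000000e+00,
         1.00000000e+00]])}
{'time': 0.1, 'joint_positions': array([-1.36701178e+00,  3.42642050e-01,  1.52487754e+00,  3.74639076e-06,
        1.27538573e+00, -1.46011617e-01]), 'dq': array([ 0.00139581, -0.00188217, -0.00242482, -0.00015565,  0.00049667,
       -0.00015208]), 'tau': array([ 2.05517412e-03, -4.32002378e+01, -2.44696999e+01,  7.19573954e-02,
        5.25967323e-02, -4.78992206e-05]), 'tool_pos': array([ 179.86789421, -492.86662276,  226.13550077]), 'tcp_rot': array([-3.14029447e+00, -1.94529183e-04,  3.49794944e-01]), 'contact_force': array([-0.03238242,  0.2114298 , -0.21288079]), 'moment': array([-0.01075664,  0.02097428, -0.04626656]), 'finger_force': 0.0, 'grip_width': 91.64507671229887}
```

View pics/side0.png

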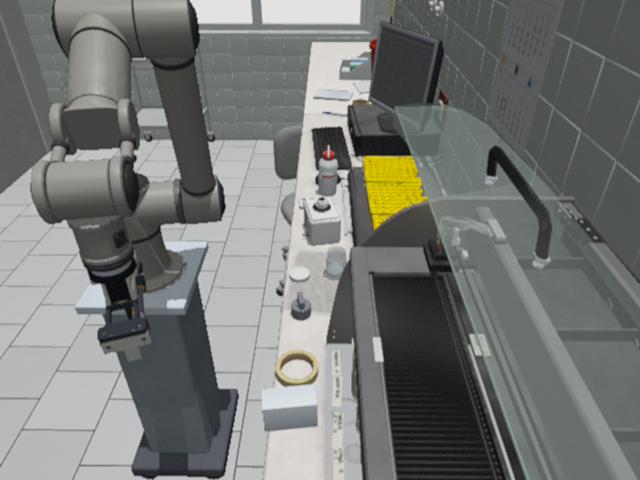

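View pics/top0.png

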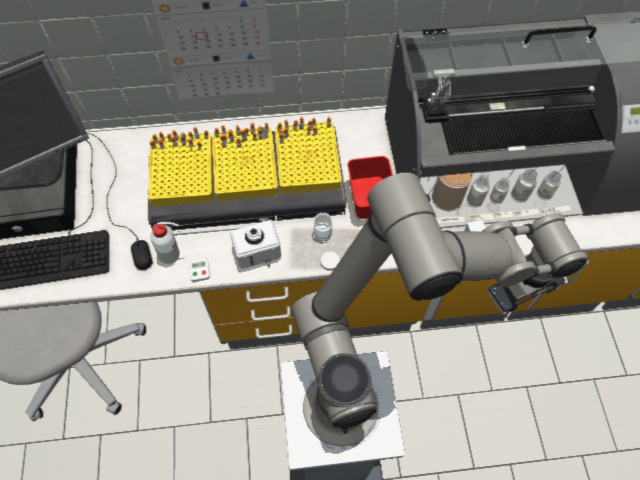

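The side view shows the tank neck at about (321,205), the cap at (301,305), the petri dish at (299,273), the beaker at (336,262) and the tape and carton nearer the camera. The top view shows the neck at (255,235), with the cap hidden by the arm.

```bash
cat > h.py <<'E'
import numpy as np, cv2
from plant import get_obs, vision
def ray(c,uv):
    f=240/np.tan(np.radians(c["vfov"])/2); P=c["pose"]
    d=np.array([(uv[0]-c["cx"])/f,-(uv[1]-c["cy"])/f,-1.]); d=P[:3,:3]@d
    return P[:3,3],d/np.linalg.norm(d)
def plane(c,uv,z):
    o,d=ray(c,uv); return o+d*(z-o[2])/d[2]
def tri(c1,u1,c2,u2):
    o1,d1=ray(c1,u1);o2,d2=ray(c2,u2)
    s=np.linalg.lstsq(np.c_[d1,-d2],o2-o1,rcond=None)[0]
    a,b=o1+s[0]*d1,o2+s[1]*d2
    return (a+b)/2,np.linalg.norm(a-b)
def proj(c,p):
    f=240/np.tan(np.radians(c["vfov"])/2); q=c["pose"][:3,:3].T@(np.array(p)-c["pose"][:3,3])
    return np.array([c["cx"]-f*q[0]/q[2],c["cy"]+f*q[1]/q[2]])
E
python3 - <<'E'
from h import *
s=vision.capture("side");t=vision.capture("top")
print(tri(s,(321,205),t,(255,235)))
print("cap",plane(s,(301,305),30),"dish",plane(s,(299,273),15),"beaker",plane(s,(336,262),40),"tape",plane(s,(297,368),12),"carton",plane(s,(290,400),75))
A=cv2.resize(s["pixels"][280:325,275:335],None,fx=7,fy=7,interpolation=cv2.INTER_CUBIC)
B=cv2.resize(s["pixels"][190:250,295:355],None,fx=7,fy=7,interpolation=cv2.INTER_CUBIC)[:315]
A=A[:315]
C=cv2.resize(t["pixels"][217:275,225:275],None,fx=5,fy=5,interpolation=cv2.INTER_CUBIC)
im=np.zeros((610,845,3),np.uint8); im[:315,:420]=A; im[:315,422:842]=B; im[317:607,:250]=C
cv2.imwrite("pics/c1.png",im[:600,:800,::-1])
E
```

```text
(array([520.85555418, 199.89205179, 109.77839378]), np.float64(2.259493718091306))
cap [ 472.16652493 -182.14550546   30.        ] dish [459.4542854 -28.9323007  15.       ] beaker [567.43035271  -7.74617883  40.        ] tape [ 470.76133377 -376.83339763   12.        ] carton [ 465.07943717 -511.28281812   75.        ]
```

View pics/c1.png

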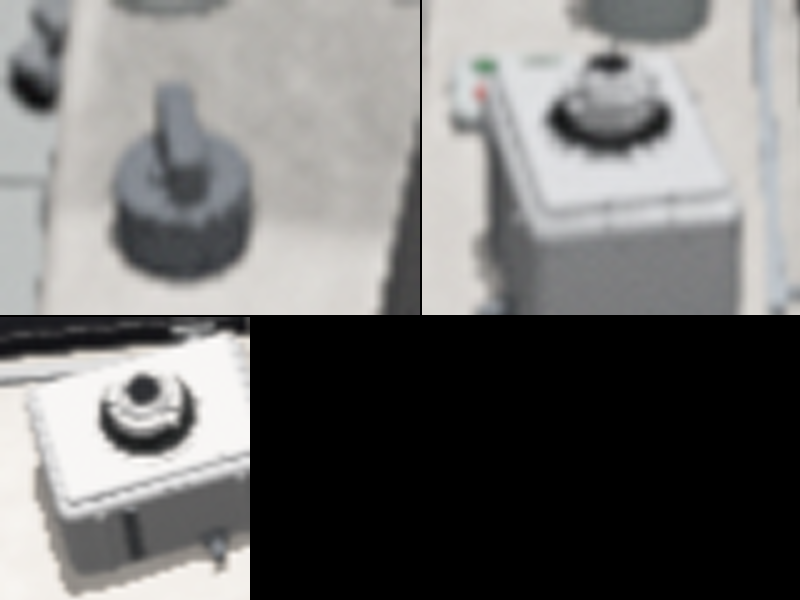

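The crop shows the cap with its wing at about (300,298), with the wing nearly along the viewing direction. The black seal ring and the dark hole in the neck top are clear in both views: side (321.6,199), top (254,231). I'll move the arm off the cap's line of sight for the top camera while measuring the neck.

```bash
python3 - <<'E'
from h import *
s=vision.capture("side");t=vision.capture("top")
print("cap in top",proj(t,(472,-182,48)))
np.set_printoptions(precision=1,suppress=True)
gs=cv2.cvtColor(s["pixels"],cv2.COLOR_RGB2GRAY).astype(int);gt=cv2.cvtColor(t["pixels"],cv2.COLOR_RGB2GRAY).astype(int)
print(gs[194:213,311:334]);print(gt[225:247,242:267])
E
```

```text
cap in top [378.36817416 246.15515143]
[[211 211 210 211 208 192 186 181 155 131 120 107 105 107 108 107 110 109
  111 109 107 106 117]
 [214 213 213 211 211 210 210 210 196 184 166 132 125 127 126 122 118 117
  123 122 128 135 158]
 [213 213 213 211 212 212 214 214 210 201 181 150 165 169 172 170 162 161
  169 171 182 188 195]
 [203 204 205 207 212 215 213 202 185 165 147 126 159 177 198 205 203 204
  205 204 208 211 211]
 [185 186 191 200 214 218 214 174 117  81  69  62  91 141 195 210 219 222
  221 212 207 210 210]
 [197 195 201 207 216 216 202 150  99  76  53  50  73 135 194 203 216 222
  223 218 205 206 209]
 [219 218 220 219 219 208 186 159 164 156 123 122 148 175 199 197 200 206
  220 220 209 203 207]
 [223 222 223 217 210 204 179 171 189 184 169 169 183 193 197 194 179 186
  215 222 215 204 206]
 [222 223 221 209 190 183 159 155 176 183 181 183 183 185 193 198 177 186
  213 224 220 209 203]
 [223 222 207 185 153 147 135 136 161 174 178 180 184 188 185 182 166 172
  198 218 222 214 195]
 [225 217 176 123 121 155 158 143 148 161 165 167 174 179 167 150 134 130
  151 192 220 219
[... 2393 characters left out ...]
74 102 116 116 113  97  64  43  33  35
   44  62 120 200 239 246 246]
 [246 246 245 225 144  87  45  32  36  43  47  46  46  40  31  35  42  44
   59 113 197 237 244 246 246]
 [246 247 246 243 229 170  80  50  41  36  35  29  28  29  35  44  55  72
  116 192 225 231 245 247 246]
 [247 246 246 242 233 209 145 116  84  56  52  50  50  51  58  80 118 151
  202 227 230 244 246 246 247]
 [247 247 246 246 245 240 235 227 176 129 125 124 123 125 132 167 216 227
  225 236 244 246 246 246 245]
 [246 246 246 247 246 246 244 236 227 234 240 241 239 238 234 225 211 223
  243 245 246 245 244 240 233]
 [246 247 247 246 246 247 246 246 245 241 240 241 233 230 235 244 243 243
  244 242 237 228 219 203 185]]
```

```bash
python3 -m pendant '{"dp":[[0,0,-0.03],[-0.04,0.02,-0.06],[-0.09,0.02,-0.06],[-0.14,0.02,-0.06],[-0.19,0.03,-0.06],[-0.24,0.03,-0.06],[-0.24,0.03,-0.06],[-0.24,0.03,-0.06]],"rotation":[[0,0,0],[0,0,0],[0,0,0],[0,0,0],[0,0,0],[0,0,0],[0,0,0],[0,0,0]]}'; python3 - <<'E'
from h import *
t=vision.capture("top"); cv2.imwrite("pics/top1.png",t["pixels"][:,:,::-1]); print(get_obs()["tool_pos"])
E
```

```text
time: 1.3
tool_pos: [-34.9, -603.4, 286.5]
tcp_rot: [-3.141, -0.001, 0.349]
contact_force: [0.1, -0.5, -0.0]
grip_width: 91.3
finger_force: 0.0
[ -34.33092466 -603.31857144  286.71837401]
```

View pics/top1.png

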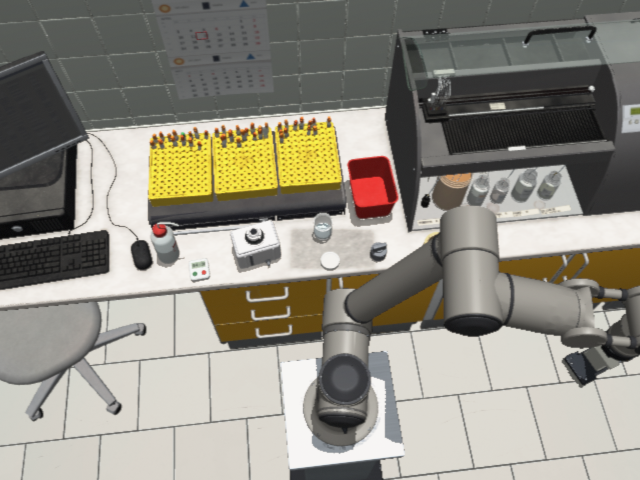

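The arm is now clear and the cap shows in the top view at about (379,250). Next I triangulate the neck hole and zoom in on the cap.

```bash
python3 - <<'E'
from h import *
s=vision.capture("side");t=vision.capture("top")
np.set_printoptions(precision=1,suppress=True)
print("necktop",tri(s,(321.3,198.6),t,(253.25,231.2)))
# cap mask by darkness
for n,c,(x0,y0,x1,y1) in(("s",s,(285,285,318,325)),("t",t,(362,234,396,266))):
    g=cv2.cvtColor(c["pixels"],cv2.COLOR_RGB2GRAY)[y0:y1,x0:x1]
    m=(g<150).astype(np.uint8); k,l,st,ce=cv2.connectedComponentsWithStats(m); j=1+st[1:,4].argmax()
    print(n,st[j][:4]+[x0,y0,0,0],st[j][4],ce[j]+[x0,y0])
A=cv2.resize(s["pixels"][284:326,282:320],None,fx=10,fy=10,interpolation=cv2.INTER_CUBIC)
B=cv2.resize(t["pixels"][232:270,360:400],None,fx=10,fy=10,interpolation=cv2.INTER_CUBIC)
im=np.zeros((420,785,3),np.uint8); im[:420,:380]=A; im[:380,385:785]=B
im=cv2.convertScaleAbs(im,alpha=1.6); cv2.imwrite("pics/c2.png",im[:,:,::-1])
E
```

```text
necktop (array([522. , 203.1, 131.7]), np.float64(1.5789135288230784))
s [291 292  21  29] 421 [300.5 307.8]
t [370 243  17  19] 199 [377.3 252.9]
```

View pics/c2.png

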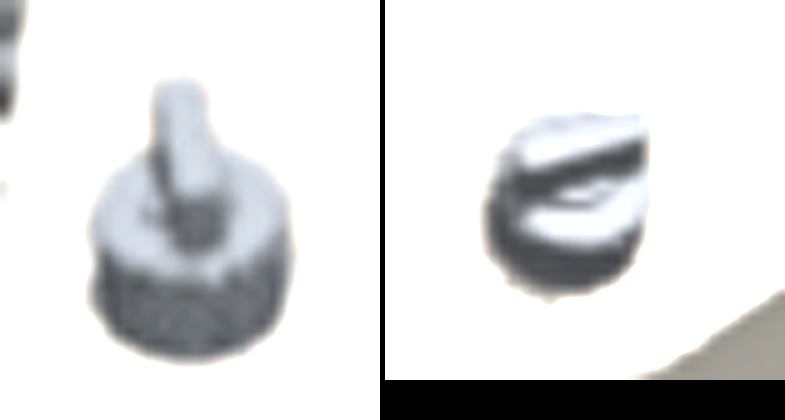

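Left (side): the wing top runs from (180,82) to (197,195) in the crop and the skirt foot front is at (190,360). Right (top): the wing top face is centred at about (583,141), and the foot front is at (555,295).

```bash
python3 - <<'E'
from h import *
s=vision.capture("side");t=vision.capture("top")
np.set_printoptions(precision=1,suppress=True)
S=lambda x,y:(282+x/10-.45,284+y/10-.45); T=lambda x,y:(360+(x-385)/10-.45,232+y/10-.45)
print("wingtop",tri(s,S(187,138),t,T(583,141)))
a,b=plane(s,S(180,82),61),plane(s,S(197,195),61);print("wing ends side",a,b,(a+b)/2,np.linalg.norm(a-b),np.degrees(np.arctan2(*(a-b)[1::-1])))
a,b=plane(t,T(523,157),61),plane(t,T(645,128),61);print("wing ends top",a,b,(a+b)/2,np.linalg.norm(a-b),np.degrees(np.arctan2(*(a-b)[1::-1])))
print("foot front side",plane(s,S(190,360),0),"skirt l/r",plane(s,S(92,250),20),plane(s,S(292,250),20))
print("top: foot front",plane(t,T(555,296),0),"left",plane(t,T(486,215),20))
for q,c in (("s",s),("t",t)):
  for p in ((522,203,100),(522,203,132)): print(q,proj(c,p))
E
```

```text
wingtop (array([ 469.9, -183.4,   57.2]), np.float64(2.2216312393775945))
wing ends side [ 468.3 -164.9   61. ] [ 474.6 -208.6   61. ] [ 471.5 -186.7   61. ] 44.1588889694044 98.22060016946901
wing ends top [ 463.3 -163.5   61. ] [ 469.3 -203.2   61. ] [ 466.3 -183.4   61. ] 40.185963371154465 98.63695277785853
foot front side [ 471.3 -205.6    0. ] skirt l/r [ 445.  -185.3   20. ] [ 497.8 -184.8   20. ]
top: foot front [ 443.4 -175.9    0. ] left [ 464.7 -155.2   20. ]
s [321.1 207.3]
s [321.1 198.7]
t [254.1 236. ]
t [253.2 230.9]
```

Both views agree: neck axis is at (522,203), top z≈132 as stated. The cap is at about (470,−182) with its wing along 98.4°, and its height checks. I'm moving above the cap and turning the tool yaw to 1.717.

```bash
python3 -m pendant '{"dp":[[0.05,-0.018,0],[0.1,-0.036,0],[0.15,-0.054,0],[0.2,-0.072,0],[0.25,-0.09,0.01],[0.3,-0.108,0.02],[0.35,-0.126,0.03],[0.4,-0.144,0.04]],"rotation":[[0,0,-0.16],[0,0,-0.32],[0,0,-0.48],[0,0,-0.64],[0,0,-0.8],[0,0,-0.96],[0,0,-1.12],[0,0,-1.28]]}'; python3 - <<'E'
from h import *
o=get_obs();p=o["tool_pos"];r=o["tcp_rot"];d=np.array([470,-182,130])-p;y=r[2]
print(p,r,"tool dp",d[0]*np.cos(y)+d[1]*np.sin(y),d[0]*np.sin(y)-d[1]*np.cos(y),-d[2],"rot",-(1.717-y),o["joint_positions"])
E
```

```text
time: 2.55
tool_pos: [292.7, -329.6, 246.9]
tcp_rot: [3.141, 0.001, 1.636]
contact_force: [1.4, -0.5, 0.1]
grip_width: 91.9
finger_force: 0.0
[ 292.6697016  -329.61960058  246.89150141] [3.14090447e+00 1.21309385e-03 1.63591203e+00] tool dp 135.7679251136253 186.56004854744708 116.8915014143571 rot -0.08108797216486607 [-1.01893676e+00  1.68587987e-01  1.70320777e+00  4.27708041e-05
  1.26840279e+00 -1.08406559e+00]
```

```bash
python3 -m pendant '{"dp":[[0.03,0.04,0.01],[0.06,0.08,0.03],[0.09,0.12,0.06],[0.115,0.16,0.09],[0.136,0.187,0.117],[0.136,0.187,0.117],[0.136,0.187,0.117]],"rotation":[[0,0,-0.02],[0,0,-0.04],[0,0,-0.06],[0,0,-0.085],[0,0,-0.085],[0,0,-0.085],[0,0,-0.085]]}'; python3 - <<'E'
from h import *
s=vision.capture("side");t=vision.capture("top")
o=get_obs();p=o["tool_pos"];r=o["tcp_rot"];d=np.array([470,-182,39])-p;y=r[2]
print(p,r,"tool dp",d[0]*np.cos(y)+d[1]*np.sin(y),d[0]*np.sin(y)-d[1]*np.cos(y),-d[2],"rot",-(1.717-y))
print(proj(s,p),proj(t,p))
A=cv2.resize(s["pixels"][255:325,265:335],None,fx=6,fy=6,interpolation=cv2.INTER_CUBIC)
B=cv2.resize(t["pixels"][200:266,350:412],None,fx=6,fy=6,interpolation=cv2.INTER_CUBIC)
im=np.zeros((420,795,3),np.uint8); im[:420,:420]=A; im[:396,423:795]=B
cv2.imwrite("pics/c3.png",im[:,:,::-1])
E
```

```text
time: 3.42
tool_pos: [469.8, -184.6, 130.4]
tcp_rot: [3.141, 0.001, 1.716]
contact_force: [-0.6, -0.9, -0.2]
grip_width: 91.7
finger_force: 0.0
[ 469.78071635 -185.34040079  130.85252731] [3.14022029e+00 1.49885563e-03 1.71410471e+00] tool dp 3.2748403285852077 0.6941063093049692 91.85252731442895 rot -0.002895292388149784
[299.07797109 275.992189  ] [382.02074155 234.04888138]
```

View pics/c3.png

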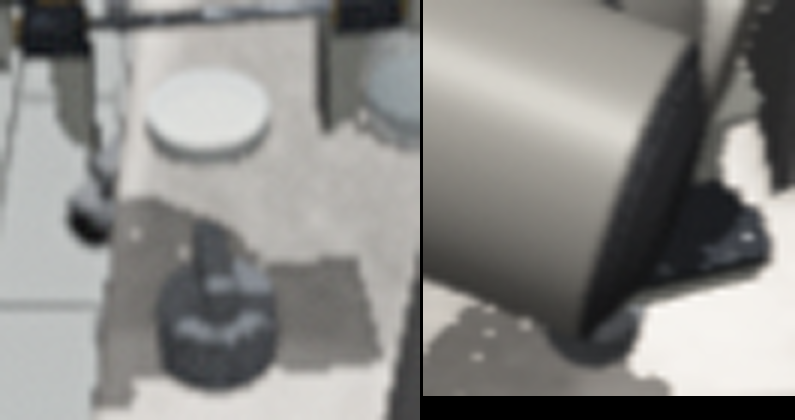

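The fingers straddle the cap squarely, with tips at (75,145) and (325,130) around the wing at (210,250). Descending and closing.

```bash
python3 -m pendant '{"dp":[[0.0015,0.0007,0.03],[0.003,0.0007,0.06],[0.003,0.0007,0.08],[0.003,0.0007,0.091],[0.003,0.0007,0.091],[0.003,0.0007,0.091]],"rotation":[[0,0,0],[0,0,0],[0,0,0],[0,0,0],[0,0,0],[0,0,0]]}' && python3 -m pendant '{"dp":[[0,0,0],[0,0,0],[0,0,0],[0,0,0],[0,0,0],[0,0,0]],"rotation":[[0,0,0],[0,0,0],[0,0,0],[0,0,0],[0,0,0],[0,0,0]]}' 0.005; python3 -c "
from h import *
print(get_obs())"
```

```text
time: 4.28
tool_pos: [470.6, -182.0, 39.7]
tcp_rot: [3.14, 0.001, 1.714]
contact_force: [0.1, -0.2, -0.6]
grip_width: 91.7
finger_force: 0.0
time: 5.03
tool_pos: [470.1, -181.5, 38.7]
tcp_rot: [-3.142, 0.0, 1.715]
contact_force: [-0.9, -0.1, 0.6]
grip_width: 36.3
finger_force: 0.0
{'time': 5.025, 'joint_positions': array([-5.20513793e-01,  5.41307321e-01,  1.80919617e+00, -1.22347271e-04,
        7.91062306e-01, -6.64484129e-01]), 'dq': array([-0.00128502,  0.00112861, -0.00065564, -0.00056374, -0.00099192,
        0.00059514]), 'tau': array([ 3.35092162e-03, -4.52269077e+01, -1.65423828e+01,  2.92190263e-02,
        8.00370821e-02,  1.17245663e-04]), 'tool_pos': array([ 470.09783899, -181.45009485,   38.69764211]), 'tcp_rot': array([-3.14156014e+00,  8.50507367e-05,  1.71485268e+00]), 'contact_force': array([-0.92524404, -0.0829551 ,  0.59711047]), 'moment': array([-0.01583266, -0.10536922,  0.03885652]), 'finger_force': 0.0, 'grip_width': 36.306880624895435}
```

```bash
python3 -m pendant '{"dp":[[0,0,0],[0,0,0],[0,0,0],[0,0,0],[0,0,0]],"rotation":[[0,0,0],[0,0,0],[0,0,0],[0,0,0],[0,0,0]]}' && python3 -m pendant '{"dp":[[0,0,-0.01],[0,0,-0.03],[0,0,-0.07],[0,0,-0.11],[0,0,-0.15],[0,0,-0.15],[0,0,-0.15],[0,0,-0.15]],"rotation":[[0,0,0],[0,0,0],[0,0,0],[0,0,0],[0,0,0],[0,0,0],[0,0,0],[0,0,0]]}'; python3 - <<'E'
from h import *
o=get_obs();p=o["tool_pos"];r=o["tcp_rot"];d=np.array([522,203,185])-p;y=r[2]
print(p,r,o["contact_force"],"tool dp",d[0]*np.cos(y)+d[1]*np.sin(y),d[0]*np.sin(y)-d[1]*np.cos(y),-d[2])
E
```

```text
time: 5.65
tool_pos: [470.1, -181.4, 38.7]
tcp_rot: [-3.142, 0.0, 1.715]
contact_force: [0.5, -0.2, -1.0]
grip_width: 13.6
finger_force: 30.0
time: 6.65
tool_pos: [469.4, -181.0, 187.4]
tcp_rot: [-3.139, -0.002, 1.715]
contact_force: [-0.7, 0.4, -1.7]
grip_width: 13.8
finger_force: 30.0
[ 469.35500505 -181.02396768  187.42950473] [-3.13938396e+00 -1.64057934e-03  1.71472218e+00] [-0.72015049  0.35848347 -1.68271703] tool dp 372.5025242492389 107.18102758773351 2.4295047349431798
```

```bash
python3 -m pendant '{"dp":[[0.05,0.015,0],[0.1,0.03,0],[0.15,0.045,0],[0.2,0.06,0],[0.25,0.075,0],[0.3,0.088,0],[0.34,0.099,0],[0.3725,0.107,0]],"rotation":[[0,0,0],[0,0,0],[0,0,0],[0,0,0],[0,0,0],[0,0,0],[0,0,0],[0,0,0]]}' && python3 -m pendant '{"dp":[[0,0,0],[0,0,0],[0,0,0]],"rotation":[[0,0,0],[0,0,0],[0,0,0]]}'; python3 - <<'E'
from h import *
s=vision.capture("side");t=vision.capture("top")
o=get_obs();p=o["tool_pos"];r=o["tcp_rot"];d=np.array([522,203,185])-p;y=r[2]
print(p,r,o["joint_positions"],"tool dp",d[0]*np.cos(y)+d[1]*np.sin(y),d[0]*np.sin(y)-d[1]*np.cos(y),-d[2])
A=cv2.resize(s["pixels"][165:235,290:350],None,fx=8,fy=8,interpolation=cv2.INTER_CUBIC)
B=cv2.resize(t["pixels"][200:270,225:263],None,fx=8,fy=8,interpolation=cv2.INTER_CUBIC)
im=np.zeros((560,790,3),np.uint8); im[:,:480]=A; im[:,484:788]=B
cv2.imwrite("pics/c4.png",im[:,:,::-1])
for z in (0,35):
  for c in (s,t): print(proj(c,p+[0,0,-39+z]))
E
```

```text
time: 7.65
tool_pos: [521.9, 204.3, 187.2]
tcp_rot: [-3.139, 0.0, 1.716]
contact_force: [0.8, -0.9, -0.3]
grip_width: 13.6
finger_force: 30.0
time: 8.02
tool_pos: [522.5, 201.5, 188.3]
tcp_rot: [-3.141, 0.0, 1.714]
contact_force: [0.2, 0.4, -0.6]
grip_width: 13.7
finger_force: 30.0
[522.61927615 201.61665877 188.63157419] [-3.14135518e+00  1.95198531e-04  1.71336674e+00] [ 2.31472495e-01  4.38118510e-01  1.48483010e+00 -1.84659174e-04
  1.21889792e+00  8.89657757e-02] tool dp 1.4572975644320345 -0.4164369326708154 3.63157418844159
[321.28137989 194.01802554]
[253.11154662 227.85090127]
[321.30017209 184.16181494]
[252.06226328 222.06349846]
```

View pics/c4.png

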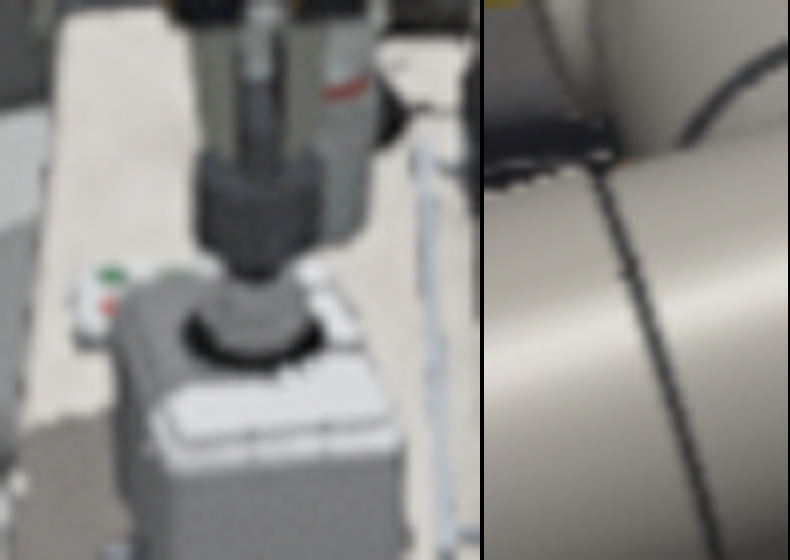

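Side crop: the cap spans columns 195–328 at (262,215), above the ring spanning 185–325. The top view is blocked by the arm. I'll check the alignment numerically.

```bash
python3 - <<'E'
from h import *
s=vision.capture("side")
np.set_printoptions(linewidth=200)
g=cv2.cvtColor(s["pixels"],cv2.COLOR_RGB2GRAY).astype(int)
print("rows187-197 cols 309-335");print(g[186:198,310:336]);print("col 318..325 rows 192-204");print(g[192:206,317:327].T)
p=get_obs()["tool_pos"]
for z in(0,10,35):
  q=p+[0,0,-39+z]; print(z,proj(s,q+[0,-26,0]),proj(s,q+[-26,0,0]),proj(s,q+[26,0,0]))
E
```

```text
rows187-197 cols 309-335
[[205 205 202 170 109  72  73  75  74  71  61  60  60  60  59  65  74  76  76  71  83 110 112 111 106 106]
 [207 207 202 163  97  64  65  72  74  75  69  64  63  61  64  66  75  71  70  64  79 108 113 110 104 106]
 [208 209 204 165  96  59  55  67  70  72  70  68  67  66  64  69  67  66  62  60  80 106 111 109 104 111]
 [209 211 208 168  97  55  56  61  60  60  67  67  67  70  62  65  63  62  53  58  81 105 110 108 101 113]
 [211 213 210 171 100  56  54  60  59  59  57  57  62  65  61  62  59  54  54  55  84 105 111 106 100 113]
 [210 212 208 170  99  53  54  56  57  61  53  55  55  63  63  61  62  58  52  58  83 107 108 104  98 116]
 [209 211 206 169  95  54  55  55  59  58  54  50  56  61  61  63  60  57  50  60  85 107 105 102  97 124]
 [207 209 205 167  97  54  53  54  57  58  58  51  56  66  64  62  58  55  49  61  87 102 103 102 107 147]
 [206 208 207 177 111  55  51  57  56  55  56  51  59  61  67  60  59  57  49  62  88 103 103 114 150 184]
 [209 209 208 194 143  80  53  53  53  58  56  54  56  62  68  61  56  53  58  79 109 123 130 154 186 205]
 [209
[... 386 characters left out ...]
0 105 123 122 120 118 115]
 [ 54  58  56  56  57  50  42  50  93 120 126 124 120 115]
 [ 50  51  51  54  52  50  42  41  75 116 125 126 119 113]
 [ 56  56  59  56  58  54  42  40  76 112 126 126 118 115]
 [ 61  66  61  62  62  62  45  46  86 119 124 124 121 118]
 [ 61  64  67  68  66  65  61  73 108 124 123 123 125 121]
 [ 63  62  60  61  63  77 102 115 123 126 125 123 124 127]
 [ 60  58  59  56  72 118 146 143 127 119 122 122 125 127]]
0 [321.22395494 198.06672236] [313.05428495 193.93421465] [329.51813532 194.01914365]
10 [321.22912596 195.253036  ] [313.0280106  191.14522341] [329.55508637 191.23005203]
35 [321.24223153 188.12195608] [312.96143337 184.07812903] [329.64871775 184.16268869]
```

The cap sits about 1.1 mm too far +x relative to the neck in the same view. Its y looks fine within about 1 mm. I'll correct that and descend gently, watching force.

```bash
python3 -m pendant '{"dp":[[0.0008,-0.001,0.005],[0.0008,-0.001,0.012],[0.0008,-0.001,0.019],[0.0008,-0.001,0.022],[0.0008,-0.001,0.022],[0.0008,-0.001,0.022]],"rotation":[[0,0,0],[0,0,0],[0,0,0],[0,0,0],[0,0,0],[0,0,0]]}' && python3 -m pendant '{"dp":[[0,0,0.001],[0,0,0.002],[0,0,0.003],[0,0,0.004],[0,0,0.005],[0,0,0.005],[0,0,0.005]],"rotation":[[0,0,0],[0,0,0],[0,0,0],[0,0,0],[0,0,0],[0,0,0],[0,0,0]]}'; python3 -c "
from h import *
o=get_obs();print(o['tool_pos'],o['tcp_rot'],o['contact_force'],o['moment'])"
```

```text
time: 8.93
tool_pos: [521.6, 203.3, 166.8]
tcp_rot: [3.141, 0.0, 1.715]
contact_force: [0.1, 0.3, -1.3]
grip_width: 13.6
finger_force: 30.0
time: 9.8
tool_pos: [521.5, 203.5, 161.6]
tcp_rot: [3.141, -0.0, 1.715]
contact_force: [1.4, 2.8, -1.7]
grip_width: 13.5
finger_force: 30.0
[521.52248557 203.48756547 161.63667649] [ 3.14131473e+00 -3.83967379e-04  1.71477061e+00] [ 1.35522572  2.76188121 -1.66715563] [ 0.63917165 -0.33147753  0.00907906]
```

```bash
python3 -m pendant '{"dp":[[0.0005,0,0.001],[0.0005,0,0.002],[0.0005,0,0.003],[0.0005,0,0.004],[0.0005,0,0.004],[0.0005,0,0.004]],"rotation":[[0,0,0],[0,0,0],[0,0,0],[0,0,0],[0,0,0],[0,0,0]]}'; python3 -c "
from h import *
o=get_obs();print(o['tool_pos'],o['tcp_rot'],o['contact_force'],o['moment'])"
```

```text
time: 10.55
tool_pos: [521.3, 203.7, 157.6]
tcp_rot: [-3.141, 0.0, 1.715]
contact_force: [1.5, 2.0, -1.8]
grip_width: 13.8
finger_force: 30.0
[521.32233684 203.68714537 157.55110519] [-3.14138531e+00  1.19191041e-04  1.71480399e+00] [ 1.51047491  1.96425826 -1.75414183] [ 0.38626979 -0.25734582 -0.02956113]
```

```bash
python3 -m pendant '{"dp":[[0.0003,0,0.001],[0.0003,0,0.001],[0.0003,0,0.002],[0.0003,0,0.002],[0.0003,0,0.0025],[0.0003,0,0.0025]],"rotation":[[0,0,0],[0,0,0],[0,0,0],[0,0,0],[0,0,0],[0,0,0]]}'; python3 -c "
from h import *
o=get_obs();print(o['tool_pos'],o['tcp_rot'],o['contact_force'],o['moment'])"
```

```text
time: 11.3
tool_pos: [521.3, 203.9, 155.5]
tcp_rot: [3.141, 0.0, 1.715]
contact_force: [-0.8, 0.8, 3.1]
grip_width: 14.0
finger_force: 30.0
[521.34128257 203.91655854 155.48841407] [3.14135056e+00 2.43288733e-04 1.71483229e+00] [-0.78819523  0.8052614   3.09292776] [-0.04010598  0.05978231  0.00369137]
```

Contact at foot ≈116.5 mm with near-zero side force, so it is riding centred on the ridges. I'll loosen the fingers slightly and turn anticlockwise.

```bash
cat > r.py <<'E'
from h import *
o=get_obs();print(o['tool_pos'].round(2),o['tcp_rot'].round(3),o['contact_force'].round(1),o['moment'].round(3),o['joint_positions'][5].round(3))
s=vision.capture("side");g=cv2.cvtColor(s["pixels"],cv2.COLOR_RGB2GRAY).astype(int)
print(g[184:210,[318,319,321,323,324]].T)
E
python3 r.py; python3 -m pendant '{"dp":[[0,0,-0.0005],[0,0,-0.0005],[0,0,-0.0005]],"rotation":[[0,0,0],[0,0,0],[0,0,0]]}' 0.016; python3 r.py
python3 -m pendant '{"dp":[[0,0,0],[0,0,0],[0,0,0],[0,0,0],[0,0,0],[0,0,0]],"rotation":[[0,0,-0.1],[0,0,-0.2],[0,0,-0.3],[0,0,-0.4],[0,0,-0.5],[0,0,-0.5]]}'; python3 r.py
```

```text
[521.34 203.92 155.49] [3.141 0.    1.715] [-0.8  0.8  3.1] [-0.04   0.06   0.004] 0.092
[[97 97 98 98 98 95 99 99 98 90 77 74 77 73 64 61 60 60 60 58 58 61 71 84
  75 38]
 [74 74 73 75 71 71 73 69 69 72 64 68 75 71 65 62 59 61 58 58 60 58 72 88
  82 50]
 [78 77 75 74 76 75 67 59 58 57 59 59 65 67 67 63 62 63 63 63 62 58 66 86
  92 64]
 [59 50 56 66 71 71 65 61 58 57 60 61 62 70 68 61 58 57 58 60 60 61 69 88
  89 57]
 [55 51 54 59 59 66 66 61 61 63 61 64 68 73 65 59 59 57 62 62 63 64 74 88
  80 49]]
time: 11.72
tool_pos: [521.3, 204.0, 155.5]
tcp_rot: [-3.141, 0.0, 1.715]
contact_force: [-0.6, 0.4, -0.0]
grip_width: 16.2
finger_force: 0.1
[521.27 203.96 155.52] [-3.141  0.     1.715] [-0.6  0.4 -0. ] [ 0.017 -0.116 -0.012] 0.092
[[86 85 87 87 85 87 83 86 84 83 77 74 75 74 63 60 61 59 58 60 59 59 65 81
  73 37]
 [68 64 61 61 59 58 58 57 58 58 59 69 72 70 68 65 62 59 59 59 59 56 65 84
  81 48]
 [81 76 77 77 77 76 69 61 61 62 61 60 63 70 70 65 63 63 67 67 62 62 63 82
  88 65]
 [80 71 65 62 66 70 62 56 57 57 60 59 63 68 70 64 60 60 60 62 60 60 63 88
  87 56]
 [56 53 47 44 51 55 59 54 52 53 59 65 69 73 65 64 61 62 62 61 64 63 71 89
  82 47]]
time: 12.52
tool_pos: [521.8, 203.9, 156.0]
tcp_rot: [3.141, 0.001, 2.213]
contact_force: [1.7, 0.3, 2.5]
grip_width: 16.2
finger_force: 13.1
[521.78 203.92 155.96] [3.141e+00 1.000e-03 2.213e+00] [1.7 0.3 2.5] [-0.086 -0.25  -0.316] -0.406
[[ 98  96  96  97 100  98  98  97  91  83  74  71  71  74  76  69  60  57
   59  62  56  58  61  61  48  27]
 [ 99  99 100  99  99 100  99  99  96  93  83  69  71  73  73  67  62  60
   60  59  60  62  58  62  55  33]
 [ 86  86  80  77  78  77  78  74  73  73  67  59  58  68  71  68  63  59
   62  61  58  61  62  67  59  45]
 [ 20  25  33  45  64  72  72  71  60  57  59  58  59  63  70  68  61  57
   63  59  61  60  59  60  58  35]
 [ 19  22  23  24  45  64  72  70  65  59  56  60  60  63  67  69  61  59
   60  64  57  61  63  61  52  35]]
```

The moment rose and the cap edge moved down about 1.5 px: it looks dropped and against the stop. I'll back off slightly to relieve it and check.

```bash
python3 -m pendant '{"dp":[[0,0,0],[0,0,0],[0,0,0]],"rotation":[[0,0,0.05],[0,0,0.1],[0,0,0.1]]}'; python3 r.py; python3 - <<'E'
from h import *
s=vision.capture("side")
cv2.imwrite("pics/c5.png",cv2.resize(s["pixels"][170:235,285:355],None,fx=8,fy=8,interpolation=cv2.INTER_CUBIC)[:,:,::-1])
for z in (100,105,110,116.5): print(z,proj(s,(522,203-26,z)),proj(s,(522,203-26,z+35)))
E
```

```text
time: 12.95
tool_pos: [521.3, 204.1, 155.5]
tcp_rot: [-3.141, -0.0, 2.114]
contact_force: [0.5, -0.0, -0.0]
grip_width: 16.0
finger_force: 0.2
[521.26 204.08 155.55] [-3.141 -0.     2.114] [ 0.5 -0.  -0. ] [ 0.006 -0.213 -0.002] -0.307
[[101 100  99  98 101  99  99 102  99  91  78  70  71  74  73  65  58  55
   55  53  54  55  56  57  43  28]
 [ 96  95  95  99  95  97  96  95  94  95  88  76  69  75  73  70  60  61
   59  55  56  55  57  55  49  35]
 [ 92  85  75  73  74  69  66  60  56  55  58  58  57  68  72  66  58  54
   51  51  53  48  55  56  57  45]
 [ 32  32  30  47  66  75  75  72  60  60  60  58  57  60  68  67  58  59
   63  63  59  61  62  58  52  37]
 [ 22  14  22  29  45  64  71  70  59  58  61  58  61  61  69  64  60  62
   62  61  61  63  66  66  55  36]]
100 [321.00295367 211.52862793] [321.01788449 201.96302756]
105 [321.00506225 210.17774177] [321.02005043 200.57539387]
110 [321.00717889 208.82169596] [321.02222476 199.18238835]
116.5 [321.00994263 207.051074  ] [321.02506399 197.36339889]
```

View pics/c5.png

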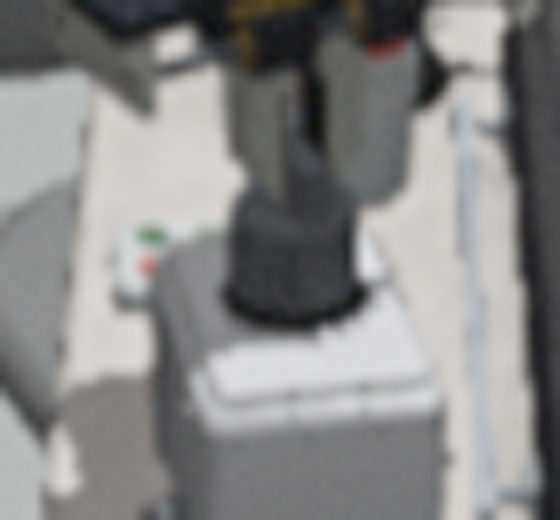

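The cap is down on the thread starts: foot edge at row ≈208.5, predicted 208.8 for +10 mm, and level in the picture. Screwing clockwise now with loose fingers, lowered a little.

```bash
sed -i '/^s=/,$d' r.py; python3 -m pendant '{"dp":[[0,0,0.002],[0,0,0.004],[0,0,0.005],[0,0,0.005],[0,0,0.005],[0,0,0.005],[0,0,0.005],[0,0,0.005]],"rotation":[[0,0,0],[0,0,0.1],[0,0,0.2],[0,0,0.3],[0,0,0.4],[0,0,0.5],[0,0,0.6],[0,0,0.6]]}'; python3 r.py;  python3 -m pendant '{"dp":[[0,0,0.001],[0,0,0.002],[0,0,0.003],[0,0,0.003],[0,0,0.003],[0,0,0.003],[0,0,0.003]],"rotation":[[0,0,0.1],[0,0,0.2],[0,0,0.3],[0,0,0.4],[0,0,0.5],[0,0,0.6],[0,0,0.6]]}'; python3 r.py
```

```text
time: 14.05
tool_pos: [521.1, 203.9, 150.4]
tcp_rot: [-3.141, 0.0, 1.516]
contact_force: [0.3, 0.5, 0.2]
grip_width: 16.1
finger_force: 0.0
[521.11 203.94 150.41] [-3.141  0.     1.516] [0.3 0.5 0.2] [ 0.004 -0.085 -0.025] 0.291
time: 14.92
tool_pos: [521.2, 204.0, 147.6]
tcp_rot: [-3.142, 0.0, 0.918]
contact_force: [-0.2, 0.8, 0.0]
grip_width: 16.1
finger_force: 0.0
[521.24 203.98 147.57] [-3.142  0.     0.918] [-0.2  0.8  0. ] [-0.032 -0.075 -0.02 ] 0.889
```

```bash
python3 -m pendant '{"dp":[[0,0,0.001],[0,0,0.002],[0,0,0.002],[0,0,0.002]],"rotation":[[0,0,0.08],[0,0,0.16],[0,0,0.24],[0,0,0.24]]}'|tail -1; python3 r.py;  python3 -m pendant '{"dp":[[0,0,0],[0,0,0],[0,0,0]],"rotation":[[0,0,0.08],[0,0,0.16],[0,0,0.16]]}'|tail -1; python3 r.py; python3 -m pendant '{"dp":[[0,0,0],[0,0,0],[0,0,0]],"rotation":[[0,0,0.08],[0,0,0.16],[0,0,0.16]]}'|tail -1; python3 r.py
```

```text
finger_force: 0.0
[521.24 203.99 145.6 ] [-3.142  0.     0.678] [-0.4 -0.6  0.9] [ 0.006 -0.022 -0.015] 1.129
finger_force: 0.0
[521.29 204.01 145.66] [3.142 0.    0.519] [0.2 0.6 0.1] [-0.019 -0.003  0.018] 1.289
finger_force: 0.0
[521.29 204.   145.65] [3.142 0.    0.359] [-0.7 -0.1 -0.3] [-0.008  0.015 -0.023] 1.448
```

```bash
python3 -m pendant '{"dp":[[0,0,0],[0,0,0],[0,0,0]],"rotation":[[0,0,0.05],[0,0,0.1],[0,0,0.1]]}'|tail -1; python3 r.py;  python3 -m pendant '{"dp":[[0,0,0],[0,0,0],[0,0,0]],"rotation":[[0,0,0.05],[0,0,0.1],[0,0,0.1]]}'|tail -1; python3 r.py; python3 -m pendant '{"dp":[[0,0,0],[0,0,0],[0,0,0]],"rotation":[[0,0,0.05],[0,0,0.1],[0,0,0.1]]}'|tail -1; python3 r.py
```

```text
finger_force: 0.0
[521.31 204.02 145.7 ] [3.142 0.    0.258] [ 0.1 -0.4  0.1] [ 0.006 -0.012 -0.013] 1.549
finger_force: 0.0
[521.3  204.   145.65] [3.142 0.    0.158] [ 0.3 -0.2  0.9] [-0.007 -0.02   0.014] 1.649
finger_force: 0.0
[521.32 203.99 145.69] [ 3.141 -0.     0.058] [ 0.4 -0.8 -0.5] [ 0.007  0.008 -0.029] 1.749
```

```bash
python3 -m pendant '{"dp":[[0,0,0],[0,0,0],[0,0,0]],"rotation":[[0,0,0.05],[0,0,0.1],[0,0,0.1]]}'|tail -1; python3 r.py;  python3 -m pendant '{"dp":[[0,0,0],[0,0,0],[0,0,0]],"rotation":[[0,0,0.05],[0,0,0.1],[0,0,0.1]]}'|tail -1; python3 r.py
python3 - <<'E'
from h import *
s=vision.capture("side")
cv2.imwrite("pics/c6.png",cv2.resize(s["pixels"][170:235,285:355],None,fx=8,fy=8,interpolation=cv2.INTER_CUBIC)[:,:,::-1])
E
```

```text
finger_force: 0.0
[521.32 204.03 145.71] [ 3.142 -0.    -0.043] [ 0.3 -0.5 -0.8] [0.007 0.007 0.08 ] 1.85
finger_force: 0.0
[521.34 204.02 145.69] [ 3.142 -0.    -0.143] [ 0.2  0.2 -0.3] [-0.008  0.018  0.058] 1.95
```

View pics/c6.png

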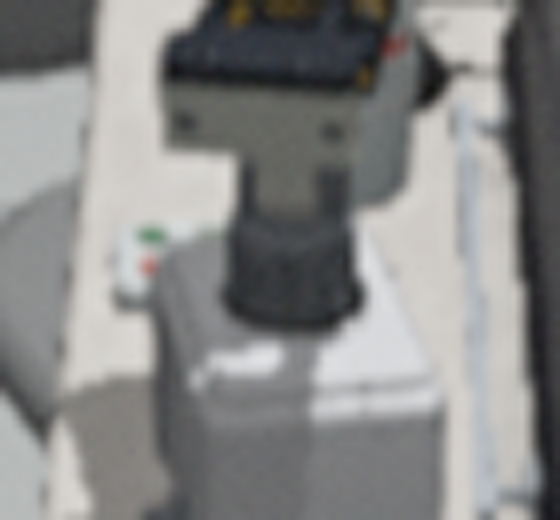

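The cap has moved down onto the seal ring (foot edge at crop (290,330)) and torque is starting. Continuing in small steps, averaging the torque.

```bash
cat > r.py <<'E'
from h import *
M=[]
for i in range(6):
    vision.capture("side"); o=get_obs(); M.append(np.r_[o['moment'][2],o['contact_force'],o['finger_force']])
M=np.array(M);print("yaw",o['tcp_rot'][2].round(3),"Mz",M[:,0].mean().round(3),"+-",M[:,0].std().round(3),"F",M[:,1:4].mean(0).round(1),"ff",M[:,4].mean().round(1),"z",o['tool_pos'][2].round(1))
E
python3 r.py
python3 -m pendant '{"dp":[[0,0,0],[0,0,0]],"rotation":[[0,0,0.08],[0,0,0.08]]}'|tail -1; python3 r.py
python3 -m pendant '{"dp":[[0,0,0],[0,0,0]],"rotation":[[0,0,0.08],[0,0,0.08]]}'|tail -1; python3 r.py
```

```text
yaw -0.145 Mz 0.003 +- 0.029 F [-0.1  0.2  0.2] ff 0.1 z 145.7
finger_force: 0.2
yaw -0.225 Mz -0.007 +- 0.024 F [ 0.2  0.2 -0.2] ff 0.2 z 145.7
finger_force: 0.5
yaw -0.304 Mz 0.019 +- 0.024 F [ 0.1  1.  -0.2] ff 0.6 z 145.6
```

```bash
for i in 1 2 3; do python3 -m pendant '{"dp":[[0,0,0],[0,0,0]],"rotation":[[0,0,0.07],[0,0,0.07]]}'|tail -1; python3 r.py; done
```

```text
finger_force: 1.3
yaw -0.375 Mz 0.039 +- 0.035 F [ 0.7  1.4 -1.7] ff 1.3 z 145.7
finger_force: 2.2
yaw -0.445 Mz 0.042 +- 0.032 F [ 0.6  1.3 -2.5] ff 2.2 z 145.6
finger_force: 3.0
yaw -0.515 Mz 0.057 +- 0.031 F [ 0.9  2.1 -3.5] ff 3.0 z 145.6
```

Finger force climbs linearly, ~0.3 N m/rad as expected for the seal; squeeze onset was at yaw ≈ −0.27, so 1.5 mm lies near −0.69.

```bash
for i in 1 2 3; do python3 -m pendant '{"dp":[[0,0,0],[0,0,0]],"rotation":[[0,0,0.055],[0,0,0.055]]}'|tail -1; python3 r.py; done
```

```text
finger_force: 5.1
yaw -0.57 Mz 0.109 +- 0.03 F [ 0.6  2.5 -5.3] ff 5.3 z 145.6
finger_force: 5.3
yaw -0.625 Mz 0.105 +- 0.043 F [ 0.7  2.4 -6.1] ff 5.4 z 145.6
finger_force: 8.0
yaw -0.68 Mz 0.184 +- 0.023 F [ 1.   2.5 -8.4] ff 8.0 z 145.5
```

Torque is now ~0.15–0.18 N m, i.e. about 1.5 mm of squeeze. Release and retreat.

```bash
python3 -m pendant '{"dp":[[0,0,0],[0,0,0],[0,0,0],[0,0,0],[0,0,0],[0,0,0]],"rotation":[[0,0,-0.06],[0,0,-0.1],[0,0,-0.1],[0,0,-0.1],[0,0,-0.1],[0,0,-0.1]]}' 0.05 && python3 -m pendant '{"dp":[[0,0,-0.02],[0,0,-0.06],[0,0,-0.11],[0,0,-0.15],[0,0,-0.15],[0,0,-0.15],[0,0,-0.15]],"rotation":[[0,0,0],[0,0,0],[0,0,0],[0,0,0],[0,0,0],[0,0,0],[0,0,0]]}'; python3 r.py; python3 - <<'E'
from h import *
s=vision.capture("side")
cv2.imwrite("pics/c7.png",cv2.resize(s["pixels"][170:235,285:355],None,fx=8,fy=8,interpolation=cv2.INTER_CUBIC)[:,:,::-1])
for z in (103.5,105,110): print(z,proj(s,(522,203-26,z)))
g=cv2.cvtColor(s["pixels"],cv2.COLOR_RGB2GRAY).astype(int);print(g[194:216,[318,321,324]].T)
E
```

```text
time: 23.55
tool_pos: [521.4, 204.0, 145.8]
tcp_rot: [3.142, -0.0, -0.58]
contact_force: [0.2, -1.2, -0.1]
grip_width: 49.7
finger_force: 0.0
time: 24.42
tool_pos: [520.7, 203.9, 294.0]
tcp_rot: [3.139, 0.002, -0.58]
contact_force: [-0.1, -0.6, 0.5]
grip_width: 50.2
finger_force: 0.0
yaw -0.58 Mz -0.015 +- 0.027 F [ 0.3 -0.3 -0. ] ff 0.0 z 295.3
103.5 [321.00442883 210.58354804]
105 [321.00506225 210.17774177]
110 [321.00717889 208.82169596]
[[ 58  58  65  66  69  84 101  94  73  62  65  63  62  60  63  56  58 102
  159 200 216 217]
 [ 60  59  60  66  78 113 127 108  74  72  71  68  68  66  65  67  57  81
  151 200 217 218]
 [ 57  59  59  56  68 110 123  99  73  64  65  67  68  65  67  61  54  85
  147 196 215 217]]
```

View pics/c7.png

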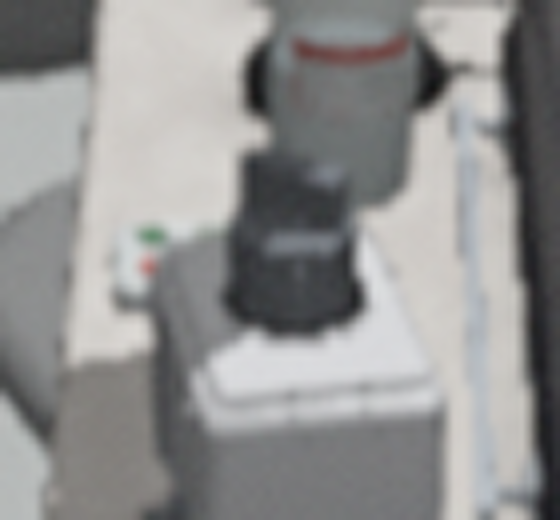

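The cap sits level and low on the seal (foot at (295,330), wing broadside), the fingers are clear, and the bystanders are unmoved. Handing in.

```bash
python3 -c "
from plant import workorder
print(workorder.close_job())"
```

```text
the job is handed in; nothing more can be done
None
```

The job is handed in: the cap went into the thread starts and I screwed it down to an estimated 1.5 mm of seal squeeze, judged from torque and turn angle because the state gave no seal reading. In the last picture it was level and the gripper was clear; `close_job()` returned no verdict.

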